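# Stand the tipped shafts back up in the staging lane

## Robot

A 6-joint arm with a two-finger parallel gripper is mounted at the origin on the work surface. World frame = base frame: x ahead of the robot, y to its left, z up, the work surface at z = 0. Lengths are in m, angles in rad, forces in N, time in s.
With the tool pointing down it reaches from about 0.275 to 0.85 m from the base axis. Payload 19 kg.
Tool frame: the origin (TCP) lies midway between the tips of the shut fingers; the grasp point (between the pads) lies 19 mm behind it; z points along the fingers, y is the line along which they close (so a half turn about z gives the same grasp; the last joint's range is limited). The gripper opens to 85 mm and grips with 20 to 120 N. Pads are 22 mm wide; open, the fingers measure 114 mm over their backs; the gripper's body (76 mm by 85 mm) begins 54 mm behind the grasp point. The pads swing forward as they close: fully open they stand 13 mm farther back than shut.
Start: joints at [1.064, 0.15, 1.437, -0, 1.554, -0.134], TCP at [0.209, 0.535, 0.2] pointing down, gripper open.
Joint ranges: [-2.8, 2.8], [-0.68, 2.1], [0.12, 2.68], [-1.39, 4.53], [0.16, 2.79], [-2.81, 2.81]. Speed limits (rad/s): [1.89, 1.89, 2.22, 3.01, 3.01, 3.01].

## Interface

Orientations are given as [roll, pitch, yaw] about the fixed x, y, z axes, in that order (R = Rz(yaw) Ry(pitch) Rx(roll)).
In Python, from plant import ctrl gives the robot as it stands. Calls block until the motion is done:
- ctrl.reach(position, orientation): joint-space move of the TCP to a pose.
- ctrl.line_to(position, attitude=None, vel=0.15): straight line of the TCP; attitude=None keeps the orientation; vel is the mean speed in m/s.
- ctrl.move_joints(angles): joint-space move.
- ctrl.gripper_to(opening, squeeze=None): finger opening in m; squeeze is the grip in N (None keeps the last); returns when the fingers have stopped.
- ctrl.wait(seconds).
- ctrl.inverse_kinematics(position, orientation): joint angles nearest the present ones, or None.
- ctrl.get_state(): the state.
- ctrl.capture(name): name is "scene" or "top" or "wrist"; returns (picture, depth): 480x640x3 uint8, red, green, blue; 480x640 float32, m along the optical axis (not along the pixel's ray), 0 where there is no reading.
- ctrl.get_calibration(name): a dict with "K" (3x3 intrinsics, pixels), "origin" and "rotation" of the camera in the world; the wrist camera has in their place "T_tool_cam" (4x4, takes a point from camera to tool coordinates, whose origin is the TCP and whose axes are the flange's). Camera axes: x right, y up, looking along -z (the intrinsics and any distortion apply to the point x, -y, -z); pixel columns grow to the right and rows downward; lengths in m; the calibration is good to about 2 mm. The wrist camera is an equidistant fisheye: a pixel r from the principal point sees the ray r / f radians off the axis. A picture is of the moment at which its call begins: read the wrist's pose just before it. get_calibration takes no time and is no camera call.
A pose or a line that the arm cannot do raises ctrl.PlanningError and nothing moves.
- ctrl.close_job(): hands the job in; it is judged then, once.
The state is a dict: "clock": time; "joints": joint angles; "qd": joint speeds; "joint_efforts": joint torques, N m; "position": TCP position; "eef_rot": TCP orientation; "contact_force": force on the tool from outside, world axes, zero at the start; "wrist_torque": the same for the moment, N m; "width": finger opening in m; "gripper_force": force on a finger pad.
Only numpy, scipy, OpenCV 4.12 (cv2) and the standard library are available. Lean on these libraries where they do the work, as an engineer would, in place of code of your own. Each camera call takes 0.05 s, during which the arm holds its last target. There are 200 camera calls.

## Task

Two of the five flanged shafts waiting in the staging lane have been knocked on their sides. Stand both back upright on their flanges in the two gaps in the lane, flange flat on the bench between the guides and clear of the shafts next to it, so that the row is complete. Set them down rather than dropping them, and leave the standing shafts and the tools around the lane as they are.

Things in the scene. Friction and masses are not known exactly. Their poses are not given: they have to be found in the camera images.
- shaft_a_mid (a point): Tipped flanged shaft, 140 mm long, 0.5 kg (+-25%): dark flange 80 mm across, 16 thick, at its foot; bright shaft 34 mm across up to 112 mm from the foot, 28 mm from there to the head; balance point 46 mm from the foot. Point on the axis, 70 mm from the foot; z axis from foot to head. It lies head away from the robot, its shaft resting on a guide, head end high by 8.6 degrees.
- shaft_b_mid (a point): The other tipped shaft: same part, same point and axes as shaft_a, lying the same way but with its head towards the robot. Both lie across the lane (within 13 degrees): flange edge on the bench inside the lane, the foot 16 to 20 mm past the middle line (away from the head); the shaft crosses the guide 62 to 74 mm from the foot, the rest of it sticks out free, its axis 53 mm above the bench at 92 mm from the foot.
- shaft_c_mid (a point): Standing neighbour in the lane: same part, same point (70 mm above its foot) and axes as shaft_a, upright. Leave it standing where it is.
- shaft_d_mid (a point): Standing neighbour in the lane: same part, same point (70 mm above its foot) and axes as shaft_a, upright. Leave it standing where it is.
- shaft_e_mid (a point): Standing neighbour in the lane: same part, same point (70 mm above its foot) and axes as shaft_a, upright. Leave it standing where it is.
- lane_mid (a point): Staging lane, a straight channel running left-right between two dark angle-profile guides 32 mm high, 5 thick, 92 mm apart inside, with 32 mm end stops 540 mm apart. Point: its middle at bench height (z 0); y along it, x across. Five places 105 mm apart along y (-210 to 210 mm), in any order: three hold standing shafts, two are gaps with a tipped shaft's foot in each (all within 12 mm along y).
- chuck_key_mid (a point): Bystander: chuck key, T-shaped, 110 mm long, 21 mm high, lying loose past the left end of the lane; point at its middle.
- spacer_mid (a point): Bystander: steel spacer ring, 60 mm across, 16 mm high, lying past the right end of the lane; point at its middle.
- wrench_mid (a point): Bystander: open-ended wrench, 170 mm long, lying beyond the lane; point at its middle.
- gear_mid (a point): Bystander: small dark gear, 70 mm across, 14 mm high, lying flat beyond the lane; point at its middle.
Mind the look-alikes: they are no part of the job. What is shaped like the part that bears shaft_a_mid but pink, red or yellow is not meant.

How it is judged:
By the outcome, as a careful person would: the job done as asked, in the order asked, and still so for the second after the job is handed in, with the robot touching nothing.
It also fails if it takes over 67 s, if anything falls off the work surface, if the arm or the gripper's body presses on something with over 40 N, if the wrist force passes 120 N, or if a joint passes its speed limit or range.

## Working session

There is one attempt and no reset: what is moved stays moved. The work goes in short steps, each a Python script; the robot and the scene stay as the last script left them, time stands still between calls to the robot, and variables do not carry over. Pictures are saved under pics/ and viewed, at most 10 in all, crops included, and the job is handed in when it is done.

```bash
ls; mkdir -p pics
python3 - <<'E'
from plant import ctrl
import cv2,numpy as np
for n in("top","scene"):
    p,d=ctrl.capture(n); np.savez(f"pics/{n}0.npz",p=p,d=d); cv2.imwrite(f"pics/{n}0.png",p[...,::-1])
    c=ctrl.get_calibration(n); print(n,c,(d==0).mean())
print(ctrl.get_calibration("wrist")); print(ctrl.get_state())
E
```

```text
pics
top {'K': array([[510.02050436,   0.        , 314.78247128],
       [  0.        , 510.02050436, 237.86121831],
       [  0.        ,   0.        ,   1.        ]]), 'origin': array([0.32931873, 0.01778372, 1.11739572]), 'rotation': array([ 2.26993688e-01, -6.04373370e-04, -1.49972472e+00])} 0.003997395833333334
scene {'K': array([[618.2384231 ,   0.        , 316.56106982],
       [  0.        , 618.2384231 , 250.24065669],
       [  0.        ,   0.        ,   1.        ]]), 'origin': array([ 1.16675097, -0.80418175,  0.75231   ]), 'rotation': array([0.98083217, 0.01922666, 0.61506068])} 0.008733723958333333
{'K': array([[371.64829954,   0.        , 317.69972342],
       [  0.        , 371.64829954, 238.20552522],
       [  0.        ,   0.        ,   1.        ]]), 'T_tool_cam': array([[-3.85054348e-04,  9.45798766e-01,  3.24753053e-01,
         8.36699331e-02],
       [ 9.99999925e-01,  3.79084658e-04,  8.16513244e-05,
        -1.21355174e-03],
       [-4.58831779e-05,  3.24753060e-01, -9.45798841e-01,
        -1.73306439e-01],
       [ 0.00000000e+00,  0.00000000e+00,  0.00000000e+00,
         1.00000000e+00]])}
{'clock': 0.1, 'joints': array([ 1.06401063e+00,  1.50925888e-01,  1.43794742e+00,  3.59955821e-06,
        1.55381229e+00, -1.33993132e-01]), 'qd': array([-1.02352346e-03, -1.07270757e-03, -1.02895271e-03, -1.01232358e-06,
        1.82685803e-03, -2.88475978e-04]), 'joint_efforts': array([ 5.10188198e-03, -7.14383268e+01, -5.71786201e+01, -3.24213693e-05,
        7.26259823e-03, -1.12276064e-04]), 'position': array([0.20931334, 0.53527438, 0.19995134]), 'eef_rot': array([-3.14050998e+00, -1.49576337e-04,  2.76879994e+00]), 'contact_force': array([-0.05449299, -0.02496753, -0.60966429]), 'wrist_torque': array([-0.00729667, -0.0234279 ,  0.03553284]), 'gripper_force': 0.0, 'width': 0.08555712428796014}
```

View pics/top0.png

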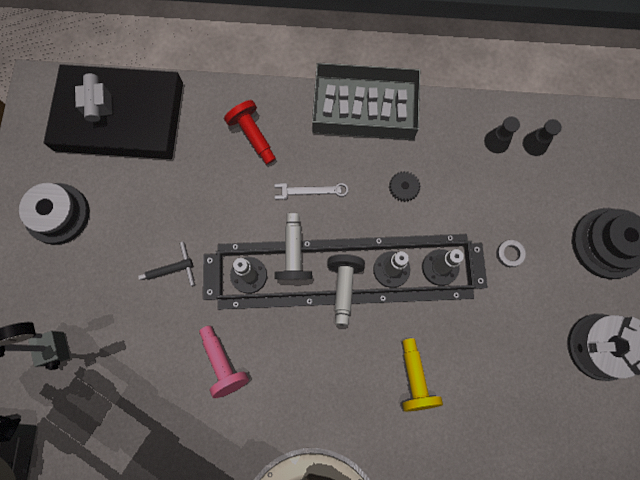

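View pics/scene0.png

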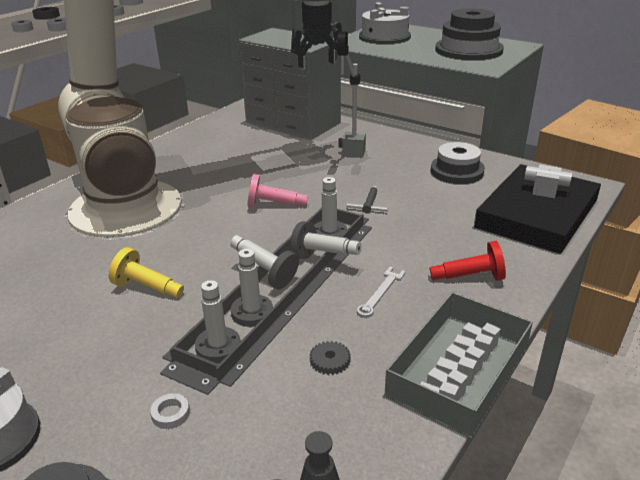

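Top view: candidates for the tipped shafts are A, bright with its head away (head 292,216, flange 294,277), and B, bright with its head near (head 342,322, flange 346,263). The look-alikes are red (250,132), pink (222,362) and yellow (420,375). Three shafts stand at about (245,270), (392,265) and (445,262). I choose the two bright ones lying across the lane.

```bash
cat > h.py <<'E'
import numpy as np,cv2
from scipy.spatial.transform import Rotation as Ro
def cloud(c,d,T=None):
    """world point per pixel; T: (R,t) of the tool for the wrist camera (fisheye)"""
    K=c["K"];v,u=np.mgrid[0:d.shape[0],0:d.shape[1]]
    a=(u-K[0,2])/K[0,0];b=(v-K[1,2])/K[1,1]
    if T is not None:
        r=np.hypot(a,b)+1e-9;s=np.tan(np.minimum(r,1.4))/r;a=a*s;b=b*s
    P=np.stack([a*d,-b*d,-d],-1)
    if T is not None:
        M=c["T_tool_cam"];P=P@M[:3,:3].T+M[:3,3];return P@T[0].T+T[1]
    return P@Ro.from_euler("xyz",c["rotation"]).as_matrix().T+c["origin"]
E
python3 - <<'E'
from h import *
from plant import ctrl
for n in("top","scene"):
    z=np.load(f"pics/{n}0.npz");p,d=z["p"],z["d"];P=cloud(ctrl.get_calibration(n),d)
    X,Y,Z=P[...,0],P[...,1],P[...,2]
    hsv=cv2.cvtColor(p,cv2.COLOR_RGB2HSV);V=hsv[...,2];S=hsv[...,1]
    roi=(d>0)&(X>.25)&(X<.65)&(abs(Y)<.4)
    b=roi&(abs(Z)<.012); print(n,"bench z",np.median(Z[b]),Z[b].std())
    g=roi&(abs(Z-.032)<.005)&(V<90)
    k,l,st,ce=cv2.connectedComponentsWithStats(g.astype(np.uint8))
    for i in range(1,k):
        if st[i,4]>40: q=P[l==i];print(" guide",st[i],q.min(0).round(3),q.max(0).round(3))
    r=cv2.minAreaRect(np.float32(P[g][:,:2]*1000));print(" rect",r)
    # bright parts above 30 mm
    m=roi&(Z>.03)&(V>120)&(S<60)
    k,l,st,ce=cv2.connectedComponentsWithStats(m.astype(np.uint8))
    for i in range(1,k):
        if st[i,4]>60:
            q=P[l==i];print(" bright",ce[i].round(),st[i,4],q.mean(0).round(4),q.min(0).round(3),q.max(0).round(3))
            t=q[abs(q[:,2]-.14)<.004]
            if len(t)>20:print("   top",len(t),t.mean(0).round(4),np.ptp(t,0).round(3))
            else:
                vx=cv2.fitLine(np.float32(q[:,:2]),cv2.DIST_L2,0,.01,.01).ravel();print("   line",vx)
E
```

```text
top bench z 0.00014368326257141462 0.0026013398487913036
 guide [301 240 176  52 849] [ 0.469 -0.317  0.027] [0.598 0.063 0.037]
 guide [215 248 106  50 524] [0.435 0.015 0.027] [0.553 0.247 0.036]
 rect ((413.3870849609375, -45.8526611328125), (312.3854675292969, 558.3482055664062), 6.306164741516113)
 bright [292. 217.] 91 [0.6129 0.0856 0.0703] [0.603 0.075 0.065] [0.623 0.097 0.077]
   line [ 0.27178127 -0.9623591   0.61285263  0.0856169 ]
 bright [292. 246.] 561 [0.5507 0.0802 0.0633] [0.503 0.063 0.049] [0.601 0.096 0.075]
   line [0.99713653 0.07562231 0.5507017  0.08021997]
 bright [455. 256.] 166 [ 0.5391 -0.243   0.1345] [ 0.524 -0.258  0.107] [ 0.553 -0.229  0.144]
   top 134 [ 0.5396 -0.2447  0.1393] [0.027 0.026 0.007]
 bright [400. 259.] 165 [ 0.5262 -0.136   0.1342] [ 0.511 -0.152  0.107] [ 0.542 -0.122  0.144]
   top 130 [ 0.5272 -0.1375  0.1398] [0.027 0.024 0.007]
 bright [240. 265.] 158 [0.491  0.1756 0.1363] [0.475 0.163 0.106] [0.508 0.189 0.145]
   top 135 [0.492  0.1753 0.1397] [0.026 0.026 0.008]
 bright [344. 289.] 584 [ 0.4685 -0.034   0.0637] [ 0.419 -0.049
[... 732 characters left out ...]
t ((407.4886474609375, -46.5579833984375), (336.5054931640625, 557.734130859375), 5.279170989990234)
 bright [330. 241.] 575 [0.564  0.0736 0.0612] [0.499 0.059 0.03 ] [0.626 0.141 0.075]
   line [0.99723387 0.07432766 0.5640119  0.0736398 ]
 bright [253. 251.] 633 [ 0.469  -0.0556  0.0745] [ 0.395 -0.152  0.046] [ 0.541 -0.021  0.142]
   top 100 [ 0.5285 -0.1392  0.1389] [0.026 0.027 0.005]
 bright [209. 285.] 125 [ 0.5401 -0.2464  0.1386] [ 0.526 -0.259  0.132] [ 0.554 -0.232  0.142]
   top 119 [ 0.5402 -0.2461  0.1388] [0.028 0.027 0.006]
 bright [211. 301.] 61 [ 0.546  -0.2513  0.1108] [ 0.526 -0.262  0.108] [ 0.556 -0.23   0.116]
   line [ 0.6733216   0.7393497   0.5460101  -0.25132632]
```

```bash
python3 - <<'E'
from h import *
from plant import ctrl
for n in("top","scene"):
    z=np.load(f"pics/{n}0.npz");p,d=z["p"],z["d"];P=cloud(ctrl.get_calibration(n),d)
    V=p.max(-1);a=np.radians(6.4)
    e=np.array([np.cos(a),np.sin(a)]);f=np.array([-np.sin(a),np.cos(a)])
    U=P[...,:2]@e;W=P[...,:2]@f
    u0=np.array([.515,-.035])@e
    g=(d>0)&(abs(P[...,2]-.032)<.004)&(V<95)&(abs(U-u0)<.075)&(abs(W+.09)<.3)
    for s in(1,-1):
        m=g&(abs(U-u0-s*.0485)<.02);c=np.polyfit(W[m],U[m],1)
        for _ in range(4):
            r=U-np.polyval(c,W);mm=m&(abs(r)<.004);c=np.polyfit(W[mm],U[mm],1)
        print(n,s,mm.sum(),"slope deg",np.degrees(c[0]),"U-u0 at W=-.09 mm",(np.polyval(c,-.09)-u0)*1e3,"std",1e3*r[mm].std())
    w=W[g];print("W range",np.percentile(w,[0,1,99,100]),"u0",u0)
    for q in([.5396,-.2447],[.5268,-.1375],[.492,.1753]): print(np.array(q)@e-u0,np.array(q)@f)
E
python3 - <<'E'
from h import *
from plant import ctrl
# IK feasibility over tilt: shaft A head +x, B head -x ; a=lane angle
al=np.radians(6.4)
def R(psi,th,flip):  # tool z = leaning th from down toward heading psi ; y horizontal perpendicular
    d=np.array([np.sin(th)*np.cos(psi),np.sin(th)*np.sin(psi),-np.cos(th)])
    y=np.array([-np.sin(psi),np.cos(psi),0])*flip
    return np.column_stack([np.cross(y,d),y,d])
for nm,h,g0,g1,psi in(("A",1,[.585,.083,.053],[.505,.075,.15],al),("B",-1,[.435,-.033,.053],[.52,-.033,.15],al)):
  for flip in(1,-1):
    for th in range(-70,71,10):
        o=[]
        for g in(g0,g1,[g1[0],g1[1],.092]):
            r=R(psi,np.radians(th),flip);q=ctrl.inverse_kinematics((np.array(g)+.019*r[:,2]).tolist(),Ro.from_matrix(r).as_euler("xyz").tolist())
            o.append(None if q is None else np.round(q,2).tolist())
        print(nm,flip,th,o)
E
```

```text
top 1 579 slope deg -0.05021455474217974 U-u0 at W=-.09 mm 50.58121136489191 std 1.6097711898401437
top -1 548 slope deg -0.07286825434566854 U-u0 at W=-.09 mm -46.41853478811741 std 1.4730123617574666
W range [-0.37117031 -0.36692811  0.18371789  0.1874365 ] u0 0.5078890657404858
0.0010716557276840843 -0.30332364563713116
0.00030089589494675106 -0.19536492237087427
0.0005852543022965007 0.11936480158334042
scene 1 465 slope deg 0.02940440356884004 U-u0 at W=-.09 mm 52.18831924298995 std 1.6742875498394392
scene -1 236 slope deg 0.005023476312307667 U-u0 at W=-.09 mm -44.61015106995625 std 1.6005818564007597
W range [-0.37254625 -0.36952648  0.18050903  0.18704314] u0 0.5078890657404858
0.0010716557276840843 -0.30332364563713116
0.00030089589494675106 -0.19536492237087427
0.0005852543022965007 0.11936480158334042
A 1 -70 [[0.05, 1.14, 0.68, -0.11, 2.54, -1.68], [0.04, 0.86, 1.0, -0.11, 2.5, -1.69], [0.04, 0.92, 1.02, -0.1, 2.42, -1.67]]
A 1 -60 [[0.04, 1.03, 0.79, -0.08, 2.37, -1.67], [0.04, 0.76, 1.06, -0.09, 2.37, -1.67], [0.04, 0.81, 1.09, -0.08, 2.28, -1.66]]
A 1 -50 [[0.04, 0.9,
[... 6372 characters left out ...]
]]
B -1 20 [[-0.38, -0.25, 2.21, 0.21, 0.88, 0.97], [-0.3, -0.16, 1.93, 0.16, 1.05, 1.1], [-0.3, -0.1, 2.0, 0.17, 0.92, 1.08]]
B -1 30 [[-0.47, -0.35, 2.34, 0.42, 0.75, 0.74], [-0.36, -0.26, 2.06, 0.3, 0.89, 0.96], [-0.36, -0.19, 2.13, 0.34, 0.75, 0.9]]
B -1 40 [[-0.59, -0.43, 2.46, 0.73, 0.68, 0.39], [-0.43, -0.34, 2.19, 0.52, 0.74, 0.74], [-0.43, -0.26, 2.26, 0.62, 0.61, 0.6]]
B -1 50 [[-0.74, -0.47, 2.58, 1.11, 0.7, -0.05], [-0.51, -0.4, 2.31, 0.85, 0.64, 0.39], [-0.51, -0.29, 2.38, 1.07, 0.54, 0.13]]
B -1 60 [None, [-0.6, -0.41, 2.43, 1.29, 0.63, -0.06], [-0.6, -0.26, 2.49, 1.59, 0.6, -0.43]]
B -1 70 [None, [-0.68, -0.35, 2.53, 1.72, 0.74, -0.54], [-0.68, -0.13, 2.57, 1.98, 0.81, -0.89]]
```

```bash
cat >> h.py <<'E'
from plant import ctrl
al=np.radians(6.4)
def R(psi,th,flip=1):
    """tool leaning th from straight down towards heading psi, closing axis horizontal"""
    d=np.array([np.sin(th)*np.cos(psi),np.sin(th)*np.sin(psi),-np.cos(th)])
    y=np.array([-np.sin(psi),np.cos(psi),0])*flip
    return np.column_stack([np.cross(y,d),y,d])
def pose(g,r,back=.019):
    return (np.array(g)+back*r[:,2]).tolist(),Ro.from_matrix(r).as_euler("xyz").tolist()
def look(name,tag):
    s=ctrl.get_state();p,d=ctrl.capture(name)
    T=(Ro.from_euler("xyz",s["eef_rot"]).as_matrix(),np.array(s["position"])) if name=="wrist" else None
    cv2.imwrite(f"pics/{tag}.png",p[...,::-1]);P=cloud(ctrl.get_calibration(name),d,T)
    np.savez(f"pics/{tag}.npz",p=p,d=d,P=P);return p,d,P
def lane(p,d,P):
    e=np.array([np.cos(al),np.sin(al)]);f=np.array([-np.sin(al),np.cos(al)])
    U=P[...,:2]@e;W=P[...,:2]@f;u0=.510;o={}
    g=(d>0)&(abs(P[...,2]-.032)<.005)&(p.max(-1)<95)&(abs(W+.09)<.28)
    for s in(1,-1):
        m=g&(abs(U-u0-s*.0485)<.016)
        if m.sum()<40: continue
        c=np.polyfit(W[m],U[m],1)
        for _ in range(4):
            r=U-np.polyval(c,W);mm=m&(abs(r)<.004);c=np.polyfit(W[mm],U[mm],1)
        o[s]=(int(mm.sum()),c[0].round(4),np.polyval(c,-.09).round(4))
    return o
E
python3 - <<'E'
from h import *
r=R(al,np.radians(-15));ctrl.reach([.52,.02,.30],pose([0,0,0],r)[1])
s=ctrl.get_state();print(s["clock"],s["joints"].round(2),s["position"])
p,d,P=look("wrist","w1");print(lane(p,d,P))
ok=(d>0)&(abs(P[...,0]-.52)<.2)&(abs(P[...,1])<.3)
Z=P[...,2];print("bench",np.median(Z[ok&(abs(Z)<.01)]),(d==0).mean())
m=ok&(Z>.045)&(p.min(-1)>110)&(Z<.2)
k,l,st,ce=cv2.connectedComponentsWithStats(m.astype(np.uint8))
for i in range(1,k):
    if st[i,4]>150:
        q=P[l==i];c=q[q[:,2]<.1];v=cv2.fitLine(np.float32(q[:,:2]),cv2.DIST_HUBER,0,.01,.01).ravel();print(ce[i].round(),st[i,4],q.mean(0).round(4),q.min(0).round(3),q.max(0).round(3),v.round(4))
E
```

```text
2.3 [-0.08  0.22  1.19 -0.05  2.   -1.77] [0.51993249 0.02065109 0.29993576]
{1: (1743, np.float64(-0.0025), np.float64(0.557)), -1: (1513, np.float64(-0.0001), np.float64(0.4603))}
bench 9.564349591556498e-05 0.004069010416666667
[282. 140.] 266 [ 0.4057 -0.0345  0.0716] [ 0.397 -0.046  0.066] [ 0.415 -0.024  0.076] [ 0.2319 -0.9728  0.4057 -0.0345]
[276. 196.] 1922 [ 0.4706 -0.0344  0.0631] [ 0.418 -0.052  0.048] [ 0.518 -0.019  0.075] [ 0.9995 -0.0313  0.4706 -0.0344]
[164. 238.] 592 [ 0.5256 -0.1371  0.133 ] [ 0.51  -0.153  0.105] [ 0.542 -0.123  0.142] [ 0.9728  0.2315  0.5256 -0.1371]
[469. 238.] 609 [0.4911 0.1711 0.1332] [0.475 0.156 0.106] [0.508 0.187 0.142] [ 0.9994 -0.0334  0.4911  0.1711]
[ 76. 239.] 322 [ 0.5381 -0.246   0.1398] [ 0.525 -0.26   0.137] [ 0.552 -0.232  0.142] [ 0.9974 -0.0718  0.5381 -0.246 ]
[368. 277.] 1470 [0.5512 0.0819 0.0638] [0.5   0.066 0.049] [0.601 0.097 0.074] [0.9983 0.059  0.5512 0.0819]
[363. 329.] 319 [0.6127 0.0838 0.0703] [0.603 0.071 0.063] [0.623 0.098 0.075] [ 0.4788 -0.8779  0.6107  0.0873]
```

View pics/w1.png

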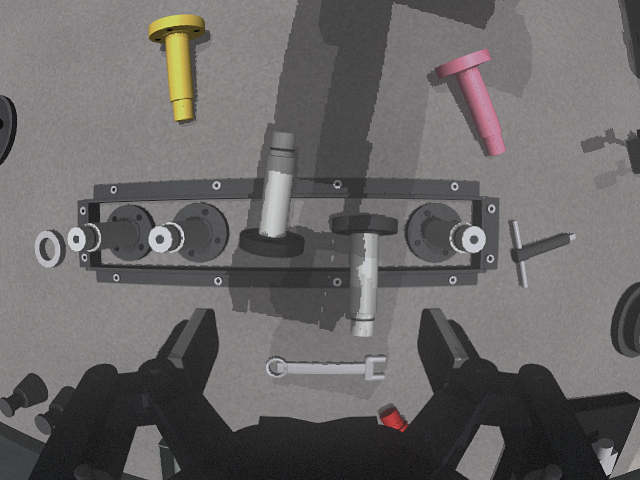

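Wrist view: A is the bright shaft at (365,280) with its ringed head beyond the lane. B is bright at (280,190) with its head towards the robot. Yellow (180,65), pink (475,100) and red (390,415) are the look-alikes, so the choice holds. Measured feet are at -17 and +16 mm, and the standing shafts sit on the 105 mm grid, as described. Next I grasp A.

Run:
```python
from h import *
psi=np.radians(3.6);r=R(psi,np.radians(-46));g=np.array([.5783,.0829,.053])
pos,o=pose(g,r);pre=(np.array(pos)-.09*r[:,2]).tolist()
ctrl.gripper_to(.07);ctrl.reach(pre,o)
print(ctrl.get_state()["clock"])
ctrl.line_to(pos,o,vel=.12);s=ctrl.get_state();print(s["clock"],s["contact_force"])
ctrl.gripper_to(.0,squeeze=110);s=ctrl.get_state();print("grip",s["clock"],s["width"],s["gripper_force"],s["contact_force"],s["position"]-pos)
if s["width"]>.028:
    up=np.array(pos)+[0,0,.12];ctrl.line_to(up.tolist(),o,vel=.15)
    s=ctrl.get_state();print("lift",s["clock"],s["width"],s["contact_force"],s["wrist_torque"])
look("scene","s2");look("wrist","w2")
a=cv2.imread("pics/s2.png")[130:350,150:480];b=cv2.imread("pics/w2.png")
cv2.imwrite("pics/v2.png",np.hstack([cv2.resize(a,(400,267)),cv2.resize(b,(356,267))]))
```

```text
3.7833
4.6833 [ 0.46587635 -0.43825943  0.03788879]
grip 5.2083 0.025484690552420128 108.13849439844489 [0.37986547 0.1669509  6.36915234] [8.17487500e-05 2.80267732e-05 5.37187060e-04]
```

View pics/v2.png

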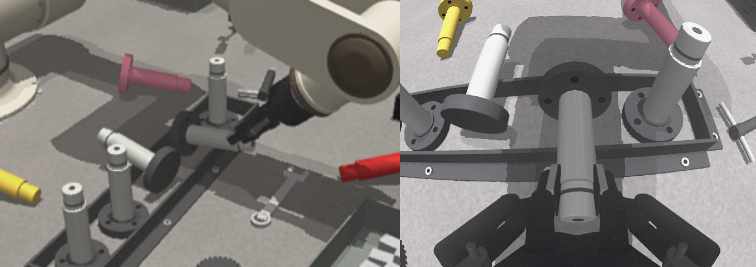

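Run:
```python
from h import *
z=np.load("pics/w2.npz");p,d,P=z["p"],z["d"],z["P"];s=ctrl.get_state()
print(s["width"],s["gripper_force"],s["contact_force"],s["wrist_torque"])
c=slice(120,420),slice(400-170,640)
cv2.imwrite("pics/v3.png",cv2.resize(p[280:430,400-190:590][...,::-1],(760,300),interpolation=cv2.INTER_CUBIC))
Rt=Ro.from_euler("xyz",s["eef_rot"]).as_matrix();Q=(P-s["position"])@Rt
# profile of ridge along shaft, column through middle of shaft
for v in range(170,420,10):
    row=P[v];m=(abs(row[:,1]-(.0812+.062*(row[:,0]-.551)))<.003)&(d[v]>0)
    if m.any(): print(v,np.flatnonzero(m).mean().round(),row[m].mean(0).round(4),"tool",Q[v][m].mean(0).round(4),p[v][m].mean().round())
```

```text
0.025564309792293075 108.14442912116647 [ 1.457557   -0.01518158  6.45209895] [-0.04643214  0.43614805  0.0107352 ]
170 320.0 [0.506  0.0785 0.0585] tool [0.0539 0.0002 0.0298] 141.0
180 320.0 [0.5136 0.079  0.0595] tool [0.0494 0.0001 0.0236] 141.0
190 320.0 [0.5207 0.0794 0.0605] tool [0.0451 0.0001 0.0177] 142.0
200 320.0 [0.5278 0.0798 0.0618] tool [0.0411 0.0001 0.0117] 140.0
210 320.0 [0.5345 0.08   0.0629] tool [ 0.0373 -0.0002  0.0062] 141.0
220 320.0 [0.5407 0.0806 0.0638] tool [0.0336 0.     0.0011] 140.0
230 320.0 [0.5465 0.0809 0.0644] tool [ 0.03    0.     -0.0036] 141.0
240 320.0 [0.5523 0.0813 0.0653] tool [ 0.0266 -0.     -0.0084] 141.0
250 320.0 [0.558  0.0816 0.0663] tool [ 0.0234 -0.     -0.0132] 141.0
260 320.0 [0.5634 0.0819 0.0672] tool [ 0.0203 -0.0001 -0.0177] 140.0
270 320.0 [0.5687 0.0822 0.0683] tool [ 0.0173 -0.0001 -0.0223] 140.0
280 320.0 [0.5738 0.0827 0.0691] tool [ 0.0144  0.0001 -0.0265] 140.0
290 320.0 [0.5785 0.083  0.0695] tool [ 0.0114  0.0001 -0.0301] 141.0
300 320.0 [0.5833 0.0833 0.0705] tool [ 0.0087  0.0001 -0.0343] 141.0
310 320.0 [0.5878 0.0836 0.0708] tool [ 0.0058  0.     -0.0378] 140.0
320 320.0 [0.5922 0.0838 0.0711] tool [ 0.003   0.     -0.0411] 135.0
330 320.0 [0.596  0.0841 0.0691] tool [-0.0011  0.     -0.0425] 145.0
340 320.0 [0.6005 0.0843 0.07  ] tool [-0.0035  0.     -0.0464] 70.0
350 320.0 [0.6048 0.0844 0.0706] tool [-0.0061 -0.0002 -0.0498] 146.0
360 320.0 [0.609  0.0846 0.0711] tool [-0.0087 -0.0002 -0.0532] 146.0
370 320.0 [0.6132 0.0851 0.0716] tool [-0.0112 -0.     -0.0566] 145.0
380 320.0 [0.6173 0.0853 0.0722] tool [-0.0137 -0.     -0.06  ] 145.0
390 320.0 [0.6211 0.0854 0.0685] tool [-0.0189 -0.0002 -0.0602] 124.0
400 320.0 [6.227e-01 8.560e-02 1.000e-04] tool [-0.0693 -0.0001 -0.0137] 105.0
410 320.0 [ 6.286e-01  8.600e-02 -5.000e-04] tool [-0.0738 -0.0001 -0.0176] 99.0
```

View pics/v3.png

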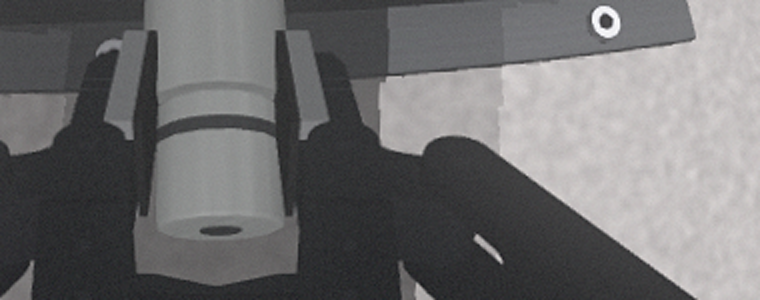

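The close crop shows A between the pads, centred (tool y about 0), unmoved, with the pads on the 34 mm section just below the step. The width of 25.5 mm is probably the reading under squeeze. I'll lift gently and check.

Run:
```python
from h import *
s=ctrl.get_state();p0=np.array(s["position"])
def st(t):
    s=ctrl.get_state();print(t,round(s["clock"],2),s["width"].round(4),s["gripper_force"].round(1),s["contact_force"].round(2),s["wrist_torque"].round(3))
ctrl.gripper_to(0,squeeze=120);st("sq")
ctrl.line_to((p0+[0,0,.02]).tolist(),vel=.05);st("20")
ctrl.line_to((p0+[0,0,.17]).tolist(),vel=.15);st("170")
p,d,P=look("wrist","w4");look("scene","s4")
s=ctrl.get_state();Q=(P-s["position"])@Ro.from_euler("xyz",s["eef_rot"]).as_matrix()
for v in range(170,400,20): print(v,Q[v,320].round(4),p[v,320].mean())
```

```text
Traceback (most recent call last):
AttributeError: 'float' object has no attribute 'round'
```

```bash
cat >> h.py <<'E'
def st(t):
    s=ctrl.get_state();print(t,round(s["clock"],2),round(s["width"],4),round(s["gripper_force"],1),s["contact_force"].round(2),s["wrist_torque"].round(3),s["position"].round(4));return s
E
python3 - <<'E'
from h import *
s=st("sq");p0=np.array(s["position"])
ctrl.line_to((p0+[0,0,.02]).tolist(),vel=.05);st("20")
ctrl.line_to((p0+[0,0,.17]).tolist(),vel=.15);s=st("170")
p,d,P=look("wrist","w4");look("scene","s4")
Q=(P-s["position"])@Ro.from_euler("xyz",s["eef_rot"]).as_matrix()
for v in range(170,400,20): print(v,Q[v,320].round(4),p[v,320].mean().round())
E
```

```text
sq 5.53 0.0248 118.1 [-1.69 -0.9   6.16] [-0.062  0.691  0.009] [0.5645 0.082  0.0403]
20 6.08 0.0252 132.5 [ 3.28 -0.19 -1.85] [ 0.052 -1.097  0.046] [0.5648 0.082  0.0605]
170 7.23 0.0249 135.1 [ 0.01  0.39 -6.87] [ 0.143 -1.325  0.023] [0.5644 0.082  0.2093]
170 [0.0515 0.0003 0.0464] 43.0
190 [0.039  0.0003 0.0476] 49.0
210 [0.0309 0.0002 0.0308] 107.0
230 [0.0247 0.0001 0.0129] 103.0
250 [ 0.0191  0.     -0.002 ] 104.0
270 [ 0.0144 -0.     -0.0157] 107.0
290 [ 0.0098 -0.0001 -0.0269] 109.0
310 [ 0.0054 -0.0002 -0.037 ] 104.0
330 [ 0.0012 -0.0002 -0.0461] 58.0
350 [-0.0031 -0.0002 -0.054 ] 111.0
370 [-0.0061 -0.0003 -0.0628] 113.0
390 [-0.0171 -0.0002 -0.0622] 51.0
```

A slipped about 15° in the grip during the lift: the foot hangs lower, 23° elevation against 8.6°. It is held firmly otherwise. I'll rotate by the remaining 67° high above the lane, then measure.

Run:
```python
from h import *
psi=np.radians(3.6)
r=R(psi,np.radians(20.6));pos,o=pose([.5049,.0697,.262],r)
s=st("0");ctrl.line_to(pos,o,vel=.06);s=st("rot")
p,d,P=look("wrist","w5");look("scene","s5")
Q=(P-s["position"])@Ro.from_euler("xyz",s["eef_rot"]).as_matrix()
for v in range(150,400,20): print(v,Q[v,320].round(4),P[v,320].round(4),p[v,320].mean().round())
a=cv2.imread("pics/s5.png")[80:330,150:480];b=cv2.imread("pics/w5.png")
cv2.imwrite("pics/v5.png",np.hstack([cv2.resize(a,(396,300)),cv2.resize(b,(400,300))]))
```

```text
0 7.33 0.0247 135.0 [-0.1  -0.4  -6.29] [ 0.124 -1.337 -0.023] [0.5644 0.082  0.2094]
rot 8.79 0.0252 126.0 [ 0.67 -0.03 -5.31] [-0.097  0.486 -0.012] [0.5117 0.0701 0.244 ]
150 [0.0645 0.0001 0.0363] [0.4641 0.0673 0.1874] 54.0
170 [0.0525 0.0002 0.0404] [0.4768 0.0681 0.1878] 49.0
190 [0.0424 0.0001 0.0315] [0.483  0.0684 0.1997] 102.0
210 [0.0351 0.     0.015 ] [0.4841 0.0684 0.2177] 106.0
230 [ 0.0283 -0.      0.0017] [0.4858 0.0685 0.2324] 105.0
250 [ 0.0216 -0.0001 -0.0085] [0.4885 0.0686 0.2444] 108.0
270 [ 0.0159 -0.0001 -0.019 ] [0.4902 0.0686 0.2562] 111.0
290 [ 0.011  -0.0002 -0.0295] [0.4911 0.0686 0.2677] 110.0
310 [ 0.0065 -0.0002 -0.039 ] [0.492  0.0686 0.2783] 110.0
330 [-0.0006 -0.0002 -0.0434] [0.497  0.069  0.2849] 105.0
350 [-0.0051 -0.0003 -0.0515] [0.4984 0.069  0.294 ] 110.0
370 [-0.0084 -0.0003 -0.0602] [0.4985 0.069  0.3034] 112.0
390 [-0.019  -0.0003 -0.0602] [0.5085 0.0696 0.3071] 112.0
```

View pics/v5.png

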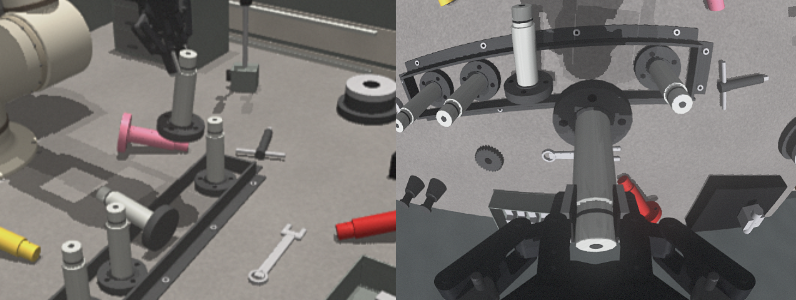

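Top of the held shaft still leans about 6.5° towards +x. I'll add that rotation, then measure the axis against the lane from the wrist view.

```bash
cat >> h.py <<'E'
def ridge(P,p,s,w=.004,y=None):
    """side line of the held shaft nearest the wrist camera: world points near tool y=0, bright, tool z<.03"""
    Q=(P-s["position"])@Ro.from_euler("xyz",s["eef_rot"]).as_matrix()
    m=(abs(Q[...,1])<w)&(p.min(-1)>85)&(Q[...,2]<.03)&(Q[...,2]>-.041)&(abs(Q[...,0])<.06)
    return P[m]
E
python3 - <<'E'
from h import *
psi=np.radians(3.6);u=np.array([np.cos(psi),np.sin(psi)])
r=R(psi,np.radians(27.2));pos,o=pose([.5049+.003,.0697,.250],r)
ctrl.line_to(pos,o,vel=.06);s=st("rot")
p,d,P=look("wrist","w6");q=ridge(P,p,s)
h=q[:,:2]@u;c=np.polyfit(q[:,2],h,1);print(len(q),"lean deg",np.degrees(np.arctan(c[0])),np.std(h-np.polyval(c,q[:,2])),q[:,2].min(),q[:,2].max())
zf=.175;hx=np.polyval(c,zf)+.017;print("axis at foot along u",hx,"target",np.array([.5049,.0697])@u,"tool y",s["position"])
print(lane(p,d,P))
for v in range(310,345,4):print(v,P[v,320].round(4))
# flange top plane
f=(abs(P[...,0]-.505)<.05)&(abs(P[...,1]-.07)<.05)&(abs(P[...,2]-.18)<.03)&(p.max(-1)<85);Zf=P[f];A=np.c_[Zf[:,:2]-[.505,.07],np.ones(len(Zf))];m=abs(Zf[:,2]-np.median(Zf[:,2]))<.006
print("flange plane",np.linalg.lstsq(A[m],Zf[m,2],rcond=None)[0],m.sum(),"extent",Zf[m].min(0),Zf[m].max(0))
E
```

```text
rot 9.24 0.0248 123.3 [ 0.1  -0.59 -5.78] [-0.047  0.658  0.011] [0.5162 0.0702 0.2329]
2323 lean deg 3.406871323049724 0.0008784560523509192 0.18512355942937306 0.2692979362840721
axis at foot along u 0.5089747979005301 target 0.5082801943946275 tool y [0.51617873 0.07017599 0.23293124]
{1: (904, np.float64(-0.0033), np.float64(0.5557)), -1: (2315, np.float64(-0.0009), np.float64(0.4596))}
310 [0.493  0.0685 0.2645]
314 [0.4929 0.0685 0.2666]
318 [0.4944 0.0686 0.2676]
322 [0.4982 0.0688 0.2673]
326 [0.4968 0.0687 0.2701]
330 [0.4967 0.0687 0.2721]
334 [0.4971 0.0687 0.2738]
338 [0.4956 0.0686 0.2765]
342 [0.4978 0.0688 0.2771]
flange plane [ 0.02393645 -0.01625411  0.17236883] 4446 extent [0.46432412 0.02722045 0.16598302] [0.52202406 0.10478526 0.17756745]
```

Run:
```python
from h import *
z=np.load("pics/w6.npz");p,P=z["p"],z["P"];u=np.array([np.cos(.0628),np.sin(.0628)])
s=ctrl.get_state();q=ridge(P,p,s,.003);h=q[:,:2]@u
for a in np.arange(.185,.27,.01):
    m=(q[:,2]>=a)&(q[:,2]<a+.01);print(a.round(3),m.sum(),np.median(h[m]).round(4))
# scene view of held shaft
p,d,P=look("scene","s6");m=(abs(P[...,0]-.505)<.06)&(abs(P[...,1]-.07)<.04)&(P[...,2]>.19)&(P[...,2]<.25)&(p.min(-1)>90)
q=P[m];print(len(q));n=np.linalg.svd(q-q.mean(0),full_matrices=False);
for a in np.arange(.19,.25,.01):
    k=q[(q[:,2]>=a)&(q[:,2]<a+.01)]
    if len(k)>8:
        A=np.c_[2*k[:,:2],np.ones(len(k))];c=np.linalg.lstsq(A,(k[:,:2]**2).sum(1),rcond=None)[0];print(a.round(3),len(k),k.mean(0).round(4),"circ",c[:2].round(4),np.sqrt(c[2]+c[:2]@c[:2]).round(4))
```

```text
0.185 111 0.4932
0.195 144 0.4936
0.205 151 0.4941
0.215 196 0.4947
0.225 204 0.495
0.235 231 0.4956
0.245 261 0.496
0.255 278 0.4966
0.265 169 0.4979
363
0.19 61 [0.5166 0.0572 0.1947] circ [0.511  0.0659] 0.0138
0.2 58 [0.5179 0.0567 0.2049] circ [0.5128 0.0642] 0.0122
0.21 58 [0.5177 0.057  0.2146] circ [0.5147 0.0611] 0.0091
0.22 59 [0.5174 0.0568 0.2247] circ [0.5148 0.0608] 0.0086
0.23 58 [0.5183 0.0574 0.2349] circ [0.5143 0.0621] 0.0098
0.24 69 [0.5181 0.0585 0.2449] circ [0.5127 0.0666] 0.0136
```

```bash
cat >> h.py <<'E'
def held(tag,psi,zfl,y):
    """held upright shaft: lean of near side line, axis position along psi, flange extents; lane in the same view"""
    u=np.array([np.cos(psi),np.sin(psi)]);s=st(tag);p,d,P=look("wrist",tag);q=ridge(P,p,s,.003);h=q[:,:2]@u
    zs=np.arange(zfl+.022,zfl+.10,.01);M=np.array([(a+.005,np.median(h[(q[:,2]>=a)&(q[:,2]<a+.01)])) for a in zs if ((q[:,2]>=a)&(q[:,2]<a+.01)).sum()>30])
    c=np.polyfit(M[:,0],M[:,1],1);print("lean",np.degrees(np.arctan(c[0])).round(2),"near side h at foot",np.polyval(c,zfl).round(4))
    n=np.array([np.cos(al),np.sin(al)]);f=(abs(P[...,:2]@n-.508)<.06)&(abs(P[...,1]-y)<.055)&(abs(P[...,2]-zfl-.016)<.007)&(p.max(-1)<85)
    F=P[f];A=np.c_[F[:,:2]-F[:,:2].mean(0),np.ones(len(F))];g=np.linalg.lstsq(A,F[:,2],rcond=None)[0]
    print("flange n",f.sum(),"slopes deg",np.degrees(g[:2]).round(2),"top z",g[2].round(4),"U",np.percentile(F[:,:2]@n,[0.5,99.5]).round(4),"y",np.percentile(F[:,1],[.5,99.5]).round(4))
    L=lane(p,d,P);print(L,"mid",np.mean([v[2] for v in L.values()]).round(4));return s,p,d,P
E
python3 - <<'E'
from h import *
psi=np.radians(3.6);r=R(psi,np.radians(29.2));pos,o=pose([.5017,.0697,.142],r)
ctrl.line_to(pos,o,vel=.12)
s,p,d,P=held("w7",psi,.047,.07)
look("scene","s7");a=cv2.imread("pics/s7.png")[130:330,200:464];b=cv2.imread("pics/w7.png")
cv2.imwrite("pics/v7.png",np.hstack([cv2.resize(a,(396,300)),cv2.resize(b,(400,300))]))
E
```

```text
w7 10.39 0.0248 124.0 [-0.31 -0.13 -6.15] [-0.053  0.776 -0.018] [0.5114 0.0703 0.1262]
lean 0.26 near side h at foot 0.4903
flange n 3895 slopes deg [ 5.56 -0.43] top z 0.0636 U [0.4674 0.5121] y [0.029  0.1016]
{1: (934, np.float64(-0.0019), np.float64(0.555)), -1: (3295, np.float64(-0.0009), np.float64(0.4591))} mid 0.507
```

View pics/v7.png

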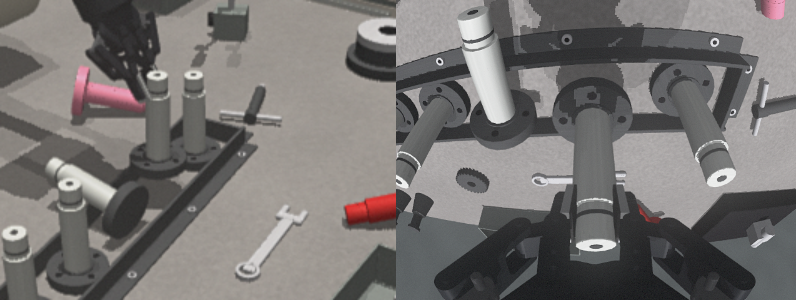

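Scene crop: the held shaft (155,110) is parallel to its standing neighbours. The wrist crop shows its flange (592,110) centred between the guides: axis 0.5075, lane middle about 0.5075. Now lower to contact.

```bash
cat >> h.py <<'E'
def touch_down(p,zc,dF=8):
    """lower to zc, then in 0.8 mm steps until the vertical force has grown by dF"""
    p=np.array(p);f0=ctrl.get_state()["contact_force"][2]
    ctrl.line_to([p[0],p[1],zc],vel=.08);z=zc
    for i in range(14):
        f=ctrl.get_state()["contact_force"][2]
        if f-f0>dF: break
        z-=.0008;ctrl.line_to([p[0],p[1],z],vel=.03)
    return st(f"touch {i}")
E
python3 - <<'E'
from h import *
p=ctrl.get_state()["position"]+[-.0006,0,0]
s=touch_down(p,.0825)
E
```

```text
touch 6 12.68 0.0249 126.1 [-3.99 -2.63  9.8 ] [-0.284 -0.01  -0.188] [0.5119 0.0701 0.0791]
```

Run:
```python
from h import *
psi=np.radians(3.6)
held("w8",psi,.0,.07)
ctrl.gripper_to(.05);s=st("open");r=Ro.from_euler("xyz",s["eef_rot"]).as_matrix()
ctrl.line_to((s["position"]-.10*r[:,2]).tolist(),vel=.12)
ctrl.line_to((s["position"]-.10*r[:,2]+[0,0,.05]).tolist(),vel=.2);st("up")
p,d,P=look("top","t8");Z=P[...,2]
m=(Z>.1)&(p.min(-1)>110)&(abs(P[...,0]-.52)<.08)&(abs(P[...,1]+.05)<.3)&(Z<.15)
k,l,stt,ce=cv2.connectedComponentsWithStats(m.astype(np.uint8))
e=np.array([np.cos(al),np.sin(al)]);f=np.array([-e[1],e[0]])
for i in range(1,k):
    q=P[l==i];t=q[abs(q[:,2]-.14)<.005]
    if len(t)>20:print(ce[i].round(),len(t),t.mean(0).round(4),"U",(t[:,:2].mean(0)@e).round(4),"W",(t[:,:2].mean(0)@f).round(4))
```

```text
w8 12.68 0.0249 126.1 [-3.99 -2.63  9.8 ] [-0.284 -0.01  -0.188] [0.5119 0.0701 0.0791]
lean 1.03 near side h at foot 0.4892
flange n 6939 slopes deg [-0.06 -0.38] top z 0.0167 U [0.4571 0.556 ] y [0.0157 0.1242]
{1: (1299, np.float64(-0.0012), np.float64(0.555)), -1: (4345, np.float64(-0.0019), np.float64(0.459))} mid 0.507
open 13.09 0.0501 0.0 [0.18 0.63 0.07] [-0.039  0.209 -0.045] [0.5108 0.0703 0.0777]
up 14.47 0.0501 0.0 [-0.6  -0.24 -0.4 ] [-0.029  0.214 -0.013] [0.4623 0.0672 0.2147]
[455. 256.] 138 [ 0.5395 -0.2447  0.1394] U 0.5089 W -0.3033
[400. 259.] 137 [ 0.5272 -0.1372  0.1395] U 0.5086 W -0.1951
[295. 264.] 131 [0.502  0.0681 0.14  ] U 0.5065 W 0.0117
[240. 265.] 140 [0.492  0.1752 0.1397] U 0.5085 W 0.1193
```

A stands flat: its head is at z 0.140 like its neighbours, at U 0.5065 and W 0.0117. Now B, gripping nearer the flange with less lean.

Run:
```python
from h import *
psi=np.radians(-1.3);r=R(psi,np.radians(22));g=np.array([.4365,-.0335,.0537])
pos,o=pose(g,r,.030);pos=np.array(pos)
ctrl.gripper_to(.07);ctrl.reach((pos-.13*r[:,2]).tolist(),o);st("pre")
ctrl.line_to(pos.tolist(),o,vel=.12);s=st("at")
if abs(s["contact_force"]).max()<4:
    ctrl.gripper_to(0,squeeze=120);s=st("grip")
    ctrl.line_to((pos+[0,0,.02]).tolist(),vel=.05);st("20")
    ctrl.line_to((pos+[0,0,.18]).tolist(),vel=.15);s=st("180")
    p,d,P=look("wrist","w9");Q=(P-s["position"])@Ro.from_euler("xyz",s["eef_rot"]).as_matrix()
    for v in range(150,420,20): print(v,Q[v,318].round(4),P[v,318].round(4),p[v,318].mean().round())
look("scene","s9");a=cv2.imread("pics/s9.png")[80:330,150:480];b=cv2.imread("pics/w9.png")
cv2.imwrite("pics/v9.png",np.hstack([cv2.resize(a,(396,300)),cv2.resize(b,(400,300))]))
```

```text
pre 15.45 0.0702 0.0 [-0.57 -0.27  0.13] [0.048 0.189 0.048] [ 0.3993 -0.033   0.1468]
at 16.68 0.0702 0.0 [0.43 0.64 0.52] [ 0.011  0.191 -0.024] [ 0.448  -0.0337  0.0265]
grip 17.15 0.0288 118.3 [-2.34  1.06  5.94] [ 0.291 -0.     0.159] [ 0.4481 -0.0338  0.0265]
20 17.7 0.0287 119.5 [-0.48 -0.29 -5.34] [0.03  0.829 0.021] [ 0.4476 -0.0337  0.0459]
180 18.92 0.0288 119.5 [-0.48 -0.23 -5.77] [0.024 0.854 0.017] [ 0.4473 -0.0336  0.2048]
150 [ 0.0516 -0.0009  0.1737] [ 0.4643 -0.0349  0.0244] 49.0
170 [ 0.0273 -0.0009  0.2097] [ 0.5003 -0.0357  0.    ] 88.0
190 [ 0.004  -0.0009  0.2196] [ 5.255e-01 -3.620e-02 -4.000e-04] 89.0
210 [-0.0211 -0.0009  0.2305] [ 0.5529 -0.0369 -0.0012] 138.0
230 [ 0.0423 -0.0011 -0.0424] [ 0.3923 -0.0335  0.2283] 109.0
250 [ 0.0374 -0.0011 -0.0503] [ 0.3938 -0.0335  0.2375] 62.0
270 [ 0.0327 -0.0011 -0.0571] [ 0.3957 -0.0336  0.2455] 103.0
290 [ 0.0277 -0.0011 -0.0624] [ 0.3984 -0.0337  0.2523] 114.0
310 [ 0.0163 -0.0011 -0.0561] [ 0.4112 -0.034   0.2508] 116.0
330 [ 0.0036 -0.0011 -0.05  ] [ 0.4253 -0.0343  0.2498] 123.0
350 [-0.0145 -0.0011 -0.0386] [ 0.4463 -0.0347  0.2461] 212.0
370 [-0.0415 -0.0011 -0.0198] [ 0.4785 -0.0354  0.2386] 213.0
390 [-0.0751 -0.0011  0.0012] [ 0.5174 -0.0363  0.2317] 64.0
410 [-0.0837 -0.0011 -0.0081] [ 0.5219 -0.0364  0.2436] 37.0
```

View pics/v9.png

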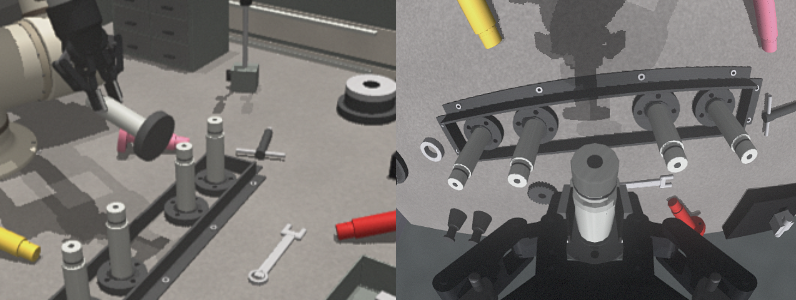

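Scene crop: B is held, sagging only about 4.5° (13° elevation). The wrist crop shows the four standing shafts undisturbed. Rotating it upright above its gap.

Run:
```python
from h import *
psi=np.radians(-1.3);r=R(psi,np.radians(-54.9))
pos,o=pose([.5151,-.0348,.262],r,.030)
ctrl.line_to(pos,o,vel=.06);s=st("rot")
p,d,P=look("wrist","w10");Q=(P-s["position"])@Ro.from_euler("xyz",s["eef_rot"]).as_matrix()
for v in range(150,420,15): print(v,Q[v,318].round(4),P[v,318].round(4),p[v,318].mean().round())
q,dd,S=look("scene","s10");m=(abs(S[...,0]-.515)<.05)&(abs(S[...,1]+.035)<.04)&(q.min(-1)>90)
for a in np.arange(.17,.3,.012):
    k=S[m&(S[...,2]>=a)&(S[...,2]<a+.012)]
    if len(k)>15:print(a.round(3),len(k),k.mean(0).round(4))
a=cv2.imread("pics/s10.png")[80:330,150:480];b=cv2.imread("pics/w10.png")
cv2.imwrite("pics/v10.png",np.hstack([cv2.resize(a,(396,300)),cv2.resize(b,(400,300))]))
```

```text
rot 20.67 0.0288 119.2 [ 0.41 -0.05 -5.96] [-0.065 -1.201  0.037] [ 0.4906 -0.0342  0.2452]
150 [ 0.0264 -0.0005  0.4407] [ 0.1156 -0.0263  0.0125] 212.0
165 [ 0.003  -0.0005  0.4276] [ 0.1397 -0.0268  0.001 ] 175.0
180 [-0.0169 -0.0005  0.3997] [ 0.174  -0.0276  0.0008] 141.0
195 [-0.0352 -0.0005  0.3735] [ 0.2059 -0.0284  0.0009] 99.0
210 [-0.0527 -0.0006  0.3513] [ 0.2342 -0.0291 -0.0005] 92.0
225 [-0.0682 -0.0006  0.327 ] [ 0.2629 -0.0297  0.0009] 88.0
240 [ 0.0389 -0.001  -0.0441] [ 0.5042 -0.0355  0.3025] 109.0
255 [ 0.0358 -0.001  -0.0513] [ 0.5118 -0.0357  0.3041] 58.0
270 [ 0.0329 -0.001  -0.0578] [ 0.5188 -0.0359  0.3055] 111.0
285 [ 0.0292 -0.001  -0.0618] [ 0.5242 -0.036   0.3047] 113.0
300 [ 0.0213 -0.001  -0.0578] [ 0.5255 -0.036   0.296 ] 90.0
315 [ 0.0119 -0.001  -0.0522] [ 0.5264 -0.0361  0.2851] 49.0
330 [ 0.0033 -0.001  -0.0495] [ 0.5291 -0.0361  0.2765] 104.0
345 [-0.0083 -0.001  -0.0435] [ 0.5308 -0.0362  0.2635] 85.0
360 [-0.025  -0.001  -0.0323] [ 0.5314 -0.0362  0.2434] 84.0
375 [-0.0435 -0.001  -0.0215] [ 0.5332 -0.0362  0.2221] 83.0
390 [-0.0691 -0.001  -0.0053] [ 0.5348 -0.0362  0.1919] 83.0
405 [-0.0817 -0.001  -0.0056] [ 0.5423 -0.0364  0.1818] 47.0
0.182 88 [ 0.5277 -0.0452  0.1884]
0.194 94 [ 0.5276 -0.0447  0.1998]
0.206 97 [ 0.5265 -0.0457  0.2122]
0.218 99 [ 0.5254 -0.0443  0.224 ]
0.23 105 [ 0.5246 -0.0447  0.2363]
0.242 96 [ 0.5235 -0.045   0.248 ]
0.254 28 [ 0.5228 -0.0513  0.2587]
0.266 25 [ 0.5108 -0.049   0.2738]
0.278 49 [ 0.5191 -0.0446  0.2854]
0.29 106 [ 0.5181 -0.0415  0.2965]
```

View pics/v10.png

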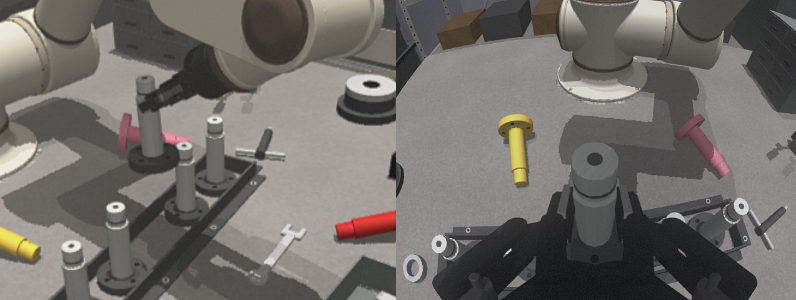

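Run:
```python
from h import *
psi=np.radians(-1.3);r=R(psi,np.radians(-58.4))
pos,o=pose([.5174,-.0348,.142],r,.030)
ctrl.line_to(pos,o,vel=.1);s=st("low")
p,d,P=look("wrist","w11")
for v in range(330,415,12): print(v,P[v,318].round(4),p[v,318].mean().round())
q,dd,S=look("scene","s11");m=(abs(S[...,0]-.515)<.05)&(abs(S[...,1]+.035)<.04)&(q.min(-1)>90)
for a in np.arange(.06,.2,.012):
    k=S[m&(S[...,2]>=a)&(S[...,2]<a+.012)]
    if len(k)>15:print(a.round(3),len(k),k.mean(0).round(4))
e=np.array([np.cos(al),np.sin(al)]);F=(abs(S[...,2]-.06)<.014)&(abs(S[...,0]-.515)<.06)&(abs(S[...,1]+.035)<.055)&(q.max(-1)<95);f=S[F]
print("flange scene",F.sum(),np.percentile(f[:,2],[1,50,99]).round(4),"U",np.percentile(f[:,:2]@e,[.5,99.5]).round(4),"y",np.percentile(f[:,1],[.5,99.5]).round(4),"lane scene",lane(q,dd,S))
```

```text
low 22.1 0.0281 119.2 [-0.27  0.12 -4.55] [-0.003 -1.266 -0.052] [ 0.4921 -0.0343  0.1269]
330 [ 0.5323 -0.0362  0.1555] 113.0
342 [ 0.5331 -0.0362  0.1454] 90.0
354 [ 0.5329 -0.0362  0.131 ] 89.0
366 [ 0.5336 -0.0362  0.1166] 88.0
378 [ 0.5335 -0.0362  0.0968] 88.0
390 [ 0.5337 -0.0362  0.0738] 87.0
402 [ 0.5377 -0.0363  0.0605] 49.0
414 [ 0.5455 -0.0364  0.0605] 27.0
0.06 51 [ 0.5253 -0.0463  0.067 ]
0.072 72 [ 0.5258 -0.0467  0.0779]
0.084 73 [ 0.5258 -0.046   0.0898]
0.096 69 [ 0.525  -0.0463  0.1023]
0.108 74 [ 0.5261 -0.0461  0.1142]
0.12 53 [ 0.524  -0.0477  0.1255]
0.156 30 [ 0.523  -0.0451  0.1624]
0.168 74 [ 0.5242 -0.0433  0.1737]
0.18 90 [ 0.519  -0.0365  0.1825]
flange scene 729 [0.0464 0.0586 0.0705] U [0.4724 0.5511] y [-0.0757  0.0037] lane scene {1: (509, np.float64(-0.001), np.float64(0.56)), -1: (207, np.float64(-0.0018), np.float64(0.4633))}
```

B is upright within 0.5° and centred: flange U 0.5118 against lane middle 0.5117 in the same view. Lower, release, retreat, check.

Run:
```python
from h import *
s=touch_down(ctrl.get_state()["position"],.0865)
if s["position"][2]<.0855:
    ctrl.gripper_to(.05);s=st("open");r=Ro.from_euler("xyz",s["eef_rot"]).as_matrix()
    b=s["position"]-.11*r[:,2];ctrl.line_to(b.tolist(),vel=.12)
    ctrl.line_to((b+[0.03,0,.12]).tolist(),vel=.2);st("up")
    ctrl.reach([.35,.35,.35],pose([0,0,0],R(al,0))[1]);st("away")
p,d,P=look("top","t12");Z=P[...,2]
m=(Z>.1)&(p.min(-1)>110)&(abs(P[...,0]-.52)<.08)&(abs(P[...,1]+.05)<.3)&(Z<.15)
k,l,stt,ce=cv2.connectedComponentsWithStats(m.astype(np.uint8))
e=np.array([np.cos(al),np.sin(al)]);f=np.array([-e[1],e[0]])
for i in range(1,k):
    q=P[l==i];t=q[abs(q[:,2]-.14)<.006]
    if len(t)>20:print(ce[i].round(),len(t),t.mean(0).round(4),"U",(t[:,:2].mean(0)@e).round(4),"W",(t[:,:2].mean(0)@f).round(4))
look("scene","s12")
a=cv2.imread("pics/s12.png")[150:410,130:470];b=cv2.imread("pics/t12.png")[140:340,120:540]
cv2.imwrite("pics/v12.png",np.hstack([cv2.resize(a,(392,300)),cv2.resize(b,(408,300))]))
```

```text
touch 6 24.35 0.0284 120.4 [ 3.35 -1.4   7.21] [-0.046  0.407  0.122] [ 0.4921 -0.0343  0.0827]
open 24.69 0.0499 0.0 [0.13 0.78 0.51] [-0.    -0.421  0.007] [ 0.492  -0.0342  0.0817]Traceback (most recent call last):
  File "<stdin>", line 6, in <module>
plant.PlanningError: the arm cannot follow that straight line within its joint ranges
```

Run:
```python
from h import *
s=st("now");b=s["position"];print(s["joints"].round(2))
ctrl.line_to((b+[0,0,.10]).tolist(),pose([0,0,0],R(np.radians(-1.3),np.radians(-35)))[1],vel=.1);st("up")
ctrl.reach([.35,.35,.35],pose([0,0,0],R(al,0))[1]);st("away")
p,d,P=look("top","t12");Z=P[...,2]
m=(Z>.1)&(p.min(-1)>110)&(abs(P[...,0]-.52)<.08)&(abs(P[...,1]+.05)<.3)&(Z<.15)
k,l,stt,ce=cv2.connectedComponentsWithStats(m.astype(np.uint8))
e=np.array([np.cos(al),np.sin(al)]);f=np.array([-e[1],e[0]])
for i in range(1,k):
    q=P[l==i];t=q[abs(q[:,2]-.14)<.006]
    if len(t)>20:print(ce[i].round(),len(t),t.mean(0).round(4),"U",(t[:,:2].mean(0)@e).round(4),"W",(t[:,:2].mean(0)@f).round(4))
look("scene","s12")
a=cv2.imread("pics/s12.png")[150:410,130:470];b=cv2.imread("pics/t12.png")[140:340,120:540]
cv2.imwrite("pics/v12.png",np.hstack([cv2.resize(a,(392,300)),cv2.resize(b,(408,300))]))
```

```text
now 25.76 0.0501 0.0 [ 0.74  0.15 -0.61] [ 0.03  -0.492 -0.004] [ 0.5853 -0.0364  0.139 ]
[-0.14  0.96  0.69 -0.16  2.5  -1.76]
up 26.91 0.0502 0.0 [ 0.01 -0.33 -0.19] [-0.038 -0.267  0.035] [ 0.5852 -0.0364  0.2378]
away 28.67 0.0501 0.0 [-0.38 -0.56  1.03] [-0.048  0.033  0.037] [0.3508 0.3496 0.3494]
[454. 256.] 138 [ 0.5395 -0.2447  0.1394] U 0.5089 W -0.3033
[400. 259.] 136 [ 0.5271 -0.1372  0.1398] U 0.5085 W -0.1951
[347. 260.] 134 [ 0.5172 -0.0339  0.1396] U 0.5102 W -0.0913
[295. 264.] 135 [0.5021 0.068  0.1395] U 0.5066 W 0.0116
[240. 265.] 143 [0.492  0.1753 0.1397] U 0.5085 W 0.1193
```

View pics/v12.png

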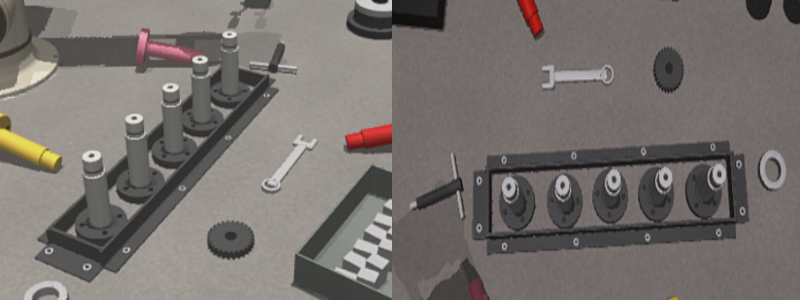

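Both views show five upright shafts between the guides at about 105 mm pitch. All heads are at z 0.1395, and the standing shafts, chuck key, spacer, wrench and gear look undisturbed. Handing in.

```bash
python3 -c "
from plant import ctrl
print(ctrl.close_job())"
```

```text
the job is handed in; nothing more can be done
None
```

Both tipped shafts now stand upright on their flanges in the two gaps and the row of five is complete; the other shafts and the tools look undisturbed, and I handed the job in at about 29 s of the 67 s allowed.

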